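Hook the key tray into the slatwall and put the bike key in it

ROBOT

A 7-joint arm with a two-finger parallel gripper is mounted at the origin on the work surface. World frame = base frame: x ahead of the robot, y to its left, z up, the work surface at z = 0. Lengths are in m, angles in rad, forces in N, time in s.
With the tool pointing down it reaches from about 0.4 to 0.85 m from the base axis. Payload 10.4 kg.
Tool frame: the origin (TCP) lies on the centre line of the jaws, within the pads' length; the fingertips stand 11 mm ahead of it and the grasp point (between the pads) lies 8 mm behind it; z points along the fingers, y is the line along which they close (so a half turn about z gives the same grasp; the last joint's range is limited). The gripper opens to 87 mm and grips with 3 to 60 N. Pads are 19 mm wide; open, the fingers measure 117 mm over their backs; the gripper's body (75 mm by 190 mm) begins 51 mm behind the grasp point.
Start: joints at [1.209, 0.332, -0.065, 1.46, 0.022, 1.35, -0.088], TCP at [0.208, -0.589, 0.234] pointing down, gripper open.
Joint ranges: [-2.6, 2.6], [-0.5, 2.12], [-1.47, 1.34], [0.16, 2.42], [-1.27, 4.41], [0.06, 2.06], [-2.6, 2.6]. Speed limits (rad/s): [2.22, 2.22, 2.79, 2.79, 3.14, 3.14, 3.14].

INTERFACE

Orientations are given as a unit quaternion [x, y, z, w].
In Python, from bench import r gives the robot as it stands.
- The arm moves only by the shell command python3 -m pendant 'ROWS' [OPENING] [FORCE]. ROWS is JSON, a list of rows, each a list of 4 numbers: the shift along the tool's x, y, z in m, then the turn about the tool's z in rad. A call has 1 to 8 rows; each row shifts and turns the commanded pose from where the row before left it, along the tool's axes as they then stand; what a row does not reach is not made up. A row lasts 1/12 s, in which the tool goes at most 41.7 mm and 7.16 degrees, less where a joint would pass 70% of its speed; a pose out of reach is approached as far as the arm can. A call with a gripper value outside its range is refused whole. OPENING is the opening, from 0 (shut) to 1 (fully open), set as the call begins (- or left out, the last holds). The fingers move at their own pace and stop on an object; FORCE is the grip in N (left out, the last holds). Time passes only in rows, so rows that do not move let the fingers close. It gives the time, the measured TCP pose, the force, the opening and the grip force at its end, in the units of the state.
- r.read_state(): the state, without advancing time (a new reading comes with each control period).
- r.camera(name): name is "side" or "top"; returns a dict with "img" (420x560x3 uint8, red, green, blue), "camera_matrix" (3x3 intrinsics, pixels), "xyz" and "attitude" of the camera in the world. Camera axes: x right, y down, z forward; pixel columns grow to the right and rows downward; lengths in m; the calibration is good to about 2 mm. A picture is of the moment at which its call begins. There is no depth.
- r.close_job(): hands the job in; it is judged then, once.
Trained networks look in the newest picture that a camera, given by its name, has taken for a name from the list of things; names that differ only in an ending like _2 or _b are one class to them, and where a whole thing is asked for, a point or a joint stands for the part that bears it (a point fixed in the world has none). Each returns a list of dicts, best first, with "score" (0 to 1); they miss things now and then, are a little off and sometimes report something else, mostly with a low value. They report only what shows in the picture. A call takes as long as a camera call. They do not tell look-alikes from the thing itself.
- r.outline_of(thing, camera): "mask" (420x560 bool, what is visible of it) and "bbox" ([centre column, centre row, width, height] in pixels, round what is visible of it).
The state is a dict: "time": time; "joint_positions": joint angles; "joint_vel": joint speeds; "joint_torque": joint torques, N m; "ee_pos": TCP position; "eef_rot": TCP orientation; "ft_force": force on the tool from outside, world axes, zero at the start; "torque": the same for the moment, N m; "width": finger opening in m; "grip_force": force on a finger pad.
Only numpy, scipy, OpenCV 4.12 (cv2) and the standard library are available. Lean on these libraries where they do the work, as an engineer would, in place of code of your own. Each camera call takes 0.05 s, during which the arm holds its last target. There are 200 camera calls.

TASK

Hang the blue key tray near the middle of the slatwall panel's top groove: tilt its front up, slip its steel lip in behind the top slat, and swing it down until it hangs level and flush on its own. Let go of it, then lay the silver bike lock key flat in the tray's front well, and leave the other things on the ledge where they are.

Things in the scene. Friction and masses are not known exactly. Their poses are not given: they have to be found in the camera images.
- panel: Low fixed slatwall panel, 260 mm wide (y), 180 high, 46 deep. Origin on the ledge at the middle of its front face; x points into the panel (away from the robot), z up. Three pale slats, 8 mm thick (x 0 to 8), at heights 0-46, 70-130 and 154-180 mm; the gaps between are the grooves. Behind them an empty space 26 mm deep (x 8 to 34), then the back board; 8 mm side strips close its ends.
- groove (a point): Front lower edge of the top groove, middle of the width, 130 mm above the panel's origin, axes as the panel. The groove is the 24 mm gap from 130 to 154 mm. When the tray is seated, point tray_lip lies here, the neck rests on the middle slat, the back plate lies flat on that slat's front face and the tray's underside is 70 mm above the ledge.
- top_slat (a point): Middle of the panel's top front edge, 180 mm above the ledge; nothing of the panel is higher. The space behind the slat is open at the top. A foot plate 12 mm high lies behind the panel (x 46 to 110 mm).
- tray: Blue hook-on tray, about 0.25 kg, 120 mm wide (y), standing upright on the ledge. Origin on its underside, below the middle of the yellow fin; x points to its back (towards the panel when hung), z up. It reaches from x -125 mm (front) to 45 mm (back face). Back plate x 39 to 45 mm, 66 mm high; floor 4 mm thick; low walls 4 mm thick, 22 mm high.
- tray_grip (a point): Grip point in the yellow fin, 60 mm above the tray's origin, axes as the tray. The fin is 12 mm thick (y), 40 mm long (x -20 to 20 mm) and ends 72 mm above the underside. If the tool leans back from the panel by some 30 degrees when it takes the fin, the gripper clears the panel while the tray is tilted.
- tray_lip (a point): On the tray's back face at the underside of the steel lip's neck, middle of the width: tray frame (45, 0, 60) mm. The L-shaped lip is 70 mm wide (y): neck 6 mm thick (height 60-66), from the back face to x 60 mm, then a flange 5 mm thick (x 55 to 60) rising to height 91.
- flange_tip (a point): Top of the lip's flange, tray frame (57.5, 0, 91) mm. Straight in, the 31 mm high lip is too tall for the groove; with the tray's front tilted up about 40 degrees the tip goes in first, then in and upward at about 45 degrees behind the top slat (13 mm up), then the tray swings down. Seated, the flange stands behind the top slat with 2 mm of play.
- tray_well (a point): Middle of the floor of the tray's open front well, which is 95 mm long (x) and 112 mm wide (y) inside with walls 18 mm above its floor: tray frame (-73.5, 0, 4) mm.
- key: Silver bicycle lock key, 70 mm long, lying flat. Origin on its underside below the middle of the head; the head is 32 mm (x) by 28 mm (y) by 10 mm high, the blade 10 mm wide and 6 mm high reaches to x = 54 mm. 60 g.
- comb: Grey plastic comb 150 x 37 x 6 mm, a bystander. Origin on its underside at the middle.
- compact: Round mirror compact 70 mm across, 14 mm high, a bystander. Origin at the centre of its underside.
- whistle: Orange whistle 58 x 22 x 26 mm, a bystander. Origin on the ledge below its round chamber.
- phone_stand: Dark silicone phone stand 85 x 75 x 92 mm, a bystander. Origin at the centre of its underside.
- glasses_case: Green glasses case 160 x 62 x 40 mm, a bystander. Origin at the centre of its underside.
- bike_light: Black bike light 85 mm long, 34 mm thick, a bystander. Origin on its underside at the middle.
Not all that is in view belongs to the job. Of the things that look like the tray, the largest one is meant.

How it is judged:
By the outcome, as a careful person would: the job done as asked, in the order asked, and still so for the second after the job is handed in, with the robot touching nothing.
It also fails if it takes over 61 s, if anything falls off the work surface, if the arm or the gripper's body presses on something with over 40 N, if the wrist force passes 120 N, or if a joint passes its speed limit or range.

## Working session

There is one attempt and no reset: what is moved stays moved. The work goes in short steps, Python scripts to look and compute and a shell command to move; the robot and the scene stay as the last step left them, time stands still between calls to the robot, and variables do not carry over. Pictures are saved under pics/ and viewed, at most 10 in all, crops included, and the job is handed in when it is done.

```bash
mkdir -p pics; ls; cat > h.py <<'E'
import numpy as np, cv2
from scipy.spatial.transform import Rotation as R
from bench import r
def cam(n):
    c=r.camera(n); K=np.array(c["camera_matrix"]); a=np.array(c["attitude"])
    M=a if a.shape==(3,3) else R.from_quat(a).as_matrix()
    return c["img"],K,np.array(c["xyz"]),M
def ray(px,K,p,M):
    return M@np.linalg.solve(K,np.array([px[0],px[1],1.]))
def onz(px,z,C):
    d=ray(px,*C); p=C[1]; return p+d*(z-p[2])/d[2]
def proj(P,C):
    K,p,M=C; q=(np.atleast_2d(P)-p)@M@K.T; return q[:,:2]/q[:,2:]
E
python3 - <<'E'
from h import *
for n in("side","top"):
    i,*C=cam(n); cv2.imwrite(f"pics/{n}0.png",i[:,:,::-1]); print(n,[np.round(x,4).tolist() for x in C])
    for t in["panel","tray","tray_grip","key","comb","compact","whistle","phone_stand","glasses_case","bike_light"]:
        for o in r.outline_of(t,n)[:3]: print(t,round(o["score"],2),np.round(o["bbox"]).tolist())
s=r.read_state(); print({k:np.round(v,3).tolist() for k,v in s.items()})
E
```

```text
pics
side [[[423.6908, 0.0, 278.1806], [0.0, 423.6908, 204.6276], [0.0, 0.0, 1.0]], [0.3465, 0.793, 1.0633], [[-0.9865, -0.1103, 0.1212], [-0.1629, 0.7391, -0.6535], [-0.0175, -0.6645, -0.7471]]]
panel 0.56 [213.0, 212.0, 49.0, 108.0]
tray 0.98 [241.0, 172.0, 36.0, 24.0]
tray 0.78 [306.0, 159.0, 57.0, 35.0]
tray 0.67 [364.0, 181.0, 27.0, 26.0]
tray_grip 0.89 [307.0, 159.0, 52.0, 38.0]
tray_grip 0.89 [362.0, 181.0, 24.0, 29.0]
tray_grip 0.78 [241.0, 173.0, 34.0, 29.0]
key 0.73 [242.0, 344.0, 31.0, 13.0]
key 0.65 [306.0, 162.0, 51.0, 32.0]
key 0.31 [213.0, 213.0, 57.0, 102.0]
comb 0.59 [179.0, 339.0, 23.0, 57.0]
comb 0.28 [296.0, 125.0, 23.0, 10.0]
compact 0.81 [290.0, 250.0, 26.0, 21.0]
compact 0.16 [239.0, 345.0, 29.0, 12.0]
whistle 0.58 [300.0, 221.0, 18.0, 12.0]
whistle 0.56 [305.0, 159.0, 54.0, 35.0]
phone_stand 0.94 [253.0, 141.0, 21.0, 26.0]
glasses_case 0.88 [227.0, 406.0, 75.0, 29.0]
glasses_case 0.18 [295.0, 125.0, 22.0, 13.0]
bike_light 0.55 [296.0, 125.0, 21.0, 12.0]
top [[[481.8537, 0.0, 272.7675], [0.0, 481.8537, 224.5526], [0.0, 0.0, 1.0]], [0.3383, 0.0006, 1.9334], [[-0
[... 410 characters left out ...]
, 221.0, 2.0, 14.0]
comb 0.84 [177.0, 179.0, 38.0, 12.0]
comb 0.34 [406.0, 222.0, 14.0, 20.0]
compact 0.73 [254.0, 241.0, 12.0, 15.0]
phone_stand 0.95 [367.0, 182.0, 22.0, 22.0]
phone_stand 0.55 [179.0, 221.0, 4.0, 8.0]
glasses_case 0.7 [133.0, 222.0, 18.0, 40.0]
bike_light 0.7 [405.0, 222.0, 12.0, 22.0]
{'time': 1.1, 'joint_positions': [1.209, 0.332, -0.065, 1.46, 0.022, 1.35, -0.089], 'joint_vel': [0.002, 0.001, 0.001, -0.001, -0.0, 0.002, -0.0], 'joint_torque': [0.001, -62.305, 0.025, -39.012, -0.061, 0.032, 0.0], 'ee_pos': [0.208, -0.589, 0.234], 'eef_rot': [0.986, 0.169, 0.0, 0.0], 'ft_force': [-0.678, 0.078, -0.494], 'torque': [-0.038, -0.016, -0.02], 'grip_force': 0.0, 'width': 0.087}
```

```bash
python3 - <<'E'
import cv2
a=cv2.imread("pics/side0.png"); b=cv2.imread("pics/top0.png")
cv2.imwrite("pics/side0c.png",cv2.resize(a[100:390,150:400],None,fx=2.06,fy=2.06,interpolation=cv2.INTER_CUBIC))
cv2.imwrite("pics/top0c.png",cv2.resize(b[140:320,160:400],None,fx=3.3,fy=3.3,interpolation=cv2.INTER_CUBIC))
E
```

```text
(no output)
```

View pics/side0c.png

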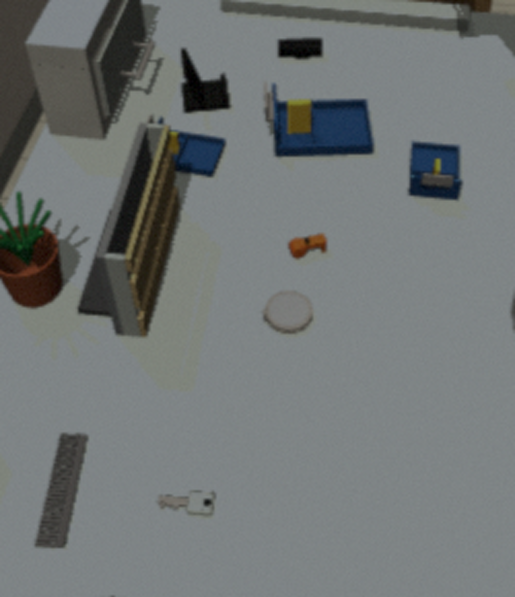

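View pics/top0c.png

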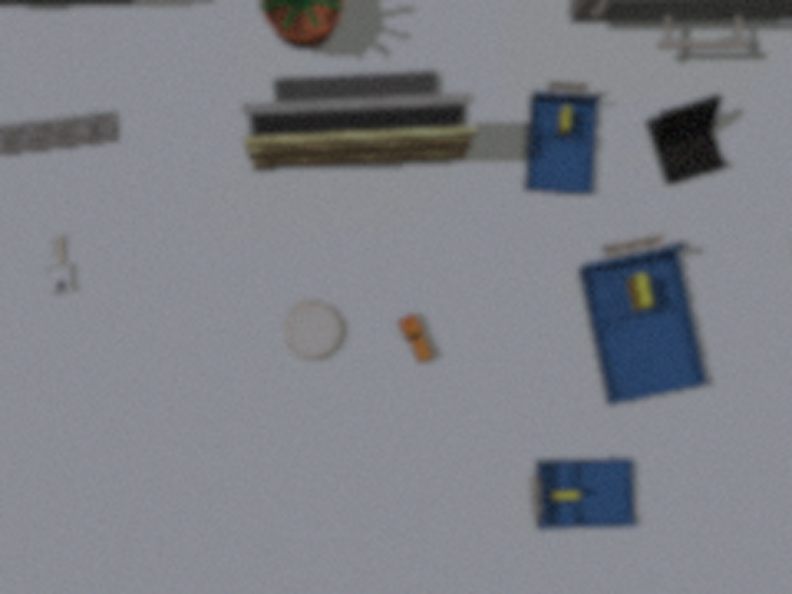

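The side crop shows the large tray at full-image pixel (306,160), the panel at (213,212) and the key at (241,344) with its head towards the robot. In the top view the large tray is at (355,236), the panel at (269,175) and the key at (178,220). I'll fit the poses by silhouette.

```bash
cat > fit.py <<'E'
from h import *
from scipy.optimize import minimize
from itertools import product
S=4
def box(x0,x1,y0,y1,z0,z1): return np.array(list(product((x0,x1),(y0,y1),(z0,z1))))/1000
TRAY=[box(-125,45,-60,60,0,22),box(39,45,-60,60,0,66),box(-20,20,-6,6,0,72),box(45,60,-35,35,60,66),box(55,60,-35,35,60,91)]
PANEL=[box(0,46,-130,130,0,180),box(46,110,-95,95,0,12)]
KEY=[box(-16,16,-14,14,0,10),box(16,54,-5,5,0,6)]
def pose(p,z=0): return R.from_euler('z',p[2]).as_matrix(),np.array([p[0],p[1],z])
def render(M,p,C,shape=(420,560),z=0):
    A,t=pose(p,z); m=np.zeros((shape[0]*S,shape[1]*S),np.uint8)
    for b in M:
        q=proj(b@A.T+t,C); h=cv2.convexHull(((q+.5)*S*16-8).astype(np.int32))
        cv2.fillPoly(m,[h],1,shift=4)
    return m
def fit(M,obs,p0,z=0):
    obs=[(cv2.resize(m.astype(np.uint8),None,fx=S,fy=S,interpolation=cv2.INTER_NEAREST),C) for m,C in obs]
    f=lambda p:sum(np.mean(render(M,p,C,z=z)!=m)/np.mean(m) for m,C in obs)
    best=min((minimize(f,[p0[0],p0[1],a],method='Nelder-Mead',options=dict(initial_simplex=np.array([p0[0],p0[1],a])+np.array([[0,0,0],[.015,0,0],[0,.015,0],[0,0,.2]]),maxfev=90)) for a in p0[2]),key=lambda o:o.fun)
    return best.x,best.fun
E
python3 - <<'E'
from fit import *
D={}
for n in("top","side"):
    i,*C=cam(n); D[n]=(i,C)
def mask(t,n,c):
    o=min(r.outline_of(t,n),key=lambda o:np.hypot(o["bbox"][0]-c[0],o["bbox"][1]-c[1])); return o["mask"],D[n][1]
def colour(n,c,w):
    hsv=cv2.cvtColor(D[n][0],cv2.COLOR_RGB2HSV); m=((hsv[...,1]>110)&(hsv[...,2]>30)).astype(np.uint8)
    b=np.zeros_like(m); b[c[1]-w:c[1]+w,c[0]-w:c[0]+w]=1; return (m*b)>0,D[n][1]
T=[mask("tray","top",(355,236)),mask("tray","side",(306,159))]
x0=onz((355,236),.02,D["top"][1]); print("x0",x0)
pt,e=fit(TRAY,T,[x0[0],x0[1],(-.2,.0,.3)]); print("tray net",pt,e)
print("tray top only",*fit(TRAY,T[:1],pt[[0,1]].tolist()+[(pt[2],)]),"side only",*fit(TRAY,T[1:],pt[[0,1]].tolist()+[(pt[2],)]))
TC=[colour("top",(355,236),30),colour("side",(308,162),36)]
print("tray colour",*fit(TRAY[:3],TC,pt[[0,1]].tolist()+[(pt[2],)]), [m.sum() for m,_ in T+TC])
P=[mask("panel","top",(269,175)),mask("panel","side",(213,212))]
x0=onz((269,180),.1,D["top"][1]); 
pp,e=fit(PANEL[:1],P,[x0[0],x0[1],(-.15,0,.15)]); print("panel",pp,e)
pp2,e=fit(PANEL,P,[x0[0],x0[1],(-.15,0,.15)]); print("panel+foot",pp2,e)
print("panel top only",*fit(PANEL[:1],P[:1],[*pp[:2],(pp[2],)]),"side",*fit(PANEL[:1],P[1:],[*pp[:2],(pp[2],)]))
K=[mask("key","side",(242,344))]; x0=onz((250,344),.005,D["side"][1])
hsv=D["top"][0]; 
pk,e=fit(KEY,K,[*x0[:2],(-.3,0,.3)]); print("key",pk,e, K[0][0].sum())
np.save("poses.npy",[pt,pp,pk])
# overlay
for n,c,w in(("top",(270,215),0),("side",(270,240),0)):
    im=cv2.resize(D[n][0][:,:,::-1],None,fx=S,fy=S,interpolation=cv2.INTER_CUBIC)
    for M,p in((TRAY,pt),(PANEL,pp),(KEY,pk)):
        A,t=pose(p)
        for b in M:
            h=cv2.convexHull(((proj(b@A.T+t,D[n][1])+.5)*S).astype(np.int32)); cv2.polylines(im,[h],True,(0,0,255),1)
    y0,y1,x0,x1=(140,285,160,400) if n=="top" else (115,365,180,360)
    im=im[y0*S:y1*S,x0*S:x1*S]; s=min(800/im.shape[1],600/im.shape[0]); cv2.imwrite(f"pics/ov_{n}.png",cv2.resize(im,None,fx=s,fy=s,interpolation=cv2.INTER_AREA))
E
```

```text
x0 [ 0.46020755 -0.3454366   0.02      ]
tray net [ 0.49090038 -0.33653708  0.1987211 ] 0.21030397866738074
tray top only [ 0.49189655 -0.3337846   0.19371685] 0.04734848484848484 side only [ 0.49138091 -0.34470251  0.20918893] 0.07639911634756996
tray colour [ 0.49163371 -0.3422367   0.1751995 ] 0.42765544677511336 [np.int64(1386), np.int64(1358), np.int64(1079), np.int64(1123)]
panel [ 0.65675569 -0.00214899  0.02927817] 0.32038126926071364
panel+foot [ 0.65564255 -0.00422607  0.03751969] 0.0858403136894047
panel top only [ 0.65814277 -0.00182509  0.03813951] 0.20123984918793505 side [ 0.65629929 -0.00810191  0.02803504] 0.10204719813208805
key [0.51951109 0.35522492 0.06674054] 0.27395833333333336 180
```

View pics/ov_top.png

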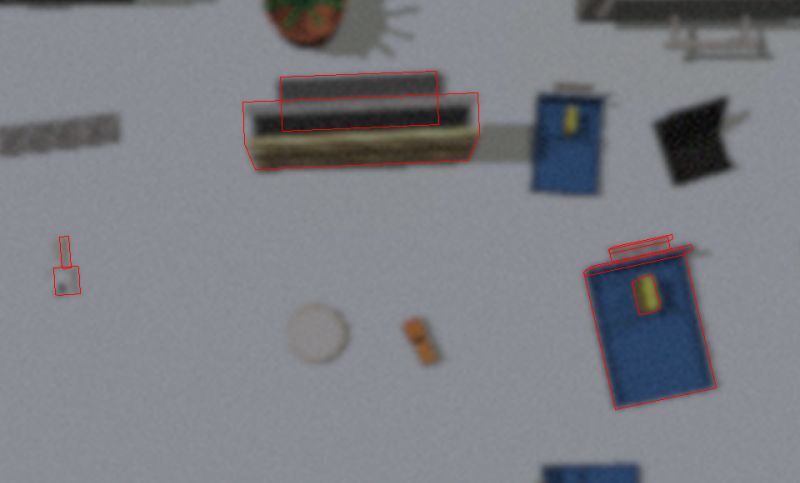

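View pics/ov_side.png

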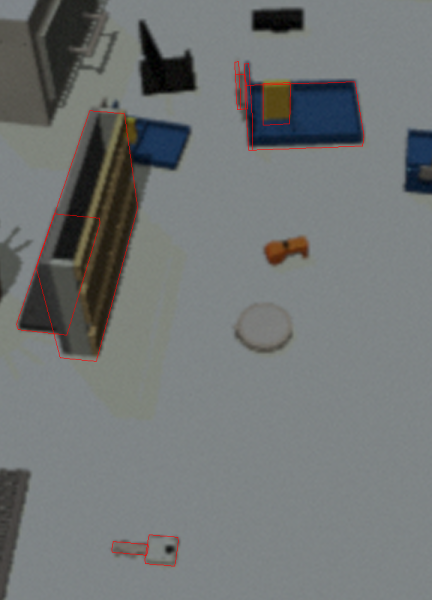

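```bash
cat >> h.py <<'E'
def yaw():
    x=R.from_quat(r.read_state()["eef_rot"]).as_matrix()[:,0]; return np.arctan2(x[1],x[0])
def go(target,psi):
    """turn first, then shift: returns turn about tool z and shift in the turned tool axes"""
    s=r.read_state(); t=(yaw()-psi+np.pi)%(2*np.pi)-np.pi
    M=R.from_quat(s["eef_rot"]).as_matrix()@R.from_euler('z',t).as_matrix()
    d=M.T@(np.array(target)-s["ee_pos"])
    print("turn",round(t,3),"shift",np.round(d,4),"dist",round(np.linalg.norm(d),3))
E
python3 - <<'E'
from h import *
go([.4856,-.3402,.16],.197)
E
```

```text
turn 0.142 shift [ 0.3213 -0.1901  0.0736] dist 0.38
```

```bash
python3 -m pendant '[[0,0,0,0.071],[0,0,0,0.071],[0.032,-0.019,0,0],[0.032,-0.019,0,0],[0.032,-0.019,0.007,0],[0.032,-0.019,0.007,0],[0.032,-0.019,0.01,0],[0.032,-0.019,0.01,0]]' 1
python3 -m pendant '[[0.032,-0.019,0.01,0],[0.032,-0.019,0.01,0],[0.033,-0.019,0.01,0],[0.032,-0.019,0.01,0],[0,0,0,0]]'
python3 -c "
from h import *
go([.4856,-.3402,.052],.197)"
```

```text
time: 2.12
ee_pos: [0.3749, -0.4389, 0.1996]
eef_rot: [0.995, 0.098, 0.0, 0.0]
ft_force: [0.7, -0.6, 0.0]
width: 0.087
grip_force: 0.0
time: 2.53
ee_pos: [0.4907, -0.3323, 0.1577]
eef_rot: [0.995, 0.103, 0.001, -0.002]
ft_force: [-0.4, 1.6, 0.2]
width: 0.0869
grip_force: 0.0
turn 0.01 shift [-0.0067  0.0073  0.1056] dist 0.106
```

```bash
python3 -m pendant '[[-0.003,0.003,0.02,0.005],[-0.003,0.003,0.02,0.005],[0,0,0,0]]'
python3 - <<'E'
from h import *
go([.4856,-.3402,.052],.197)
i,*C=cam("top"); cv2.imwrite("pics/t1.png",cv2.resize(i[180:280,300:410,::-1],None,fx=4,fy=4,interpolation=cv2.INTER_CUBIC))
i,*C=cam("side"); cv2.imwrite("pics/s1.png",i[:,:,::-1])
a=cv2.imread("pics/t1.png"); b=cv2.resize(i[110:210,250:360,::-1],None,fx=3.6,fy=4); b=b[:400,:360]
cv2.imwrite("pics/g1.png",np.hstack([a,b]))
E
```

```text
time: 2.78
ee_pos: [0.4782, -0.3472, 0.1159]
eef_rot: [0.996, 0.093, -0.002, -0.002]
ft_force: [-0.7, -0.3, -1.0]
width: 0.087
grip_force: 0.0
turn -0.011 shift [ 0.0089 -0.0052  0.0639] dist 0.065
```

View pics/g1.png

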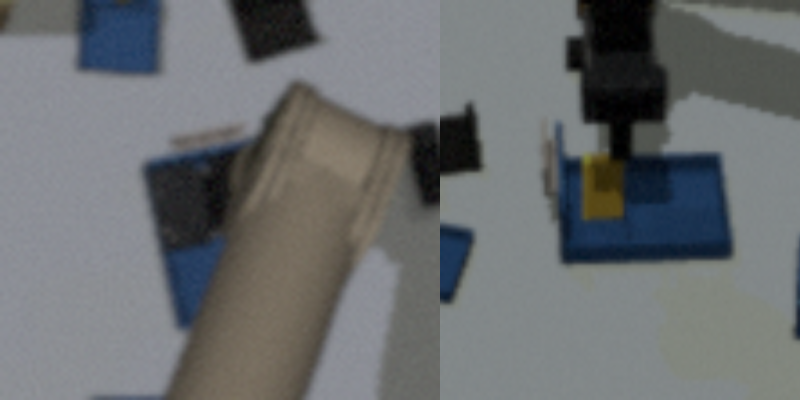

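```bash
python3 -m pendant '[[0,0,0.02,0],[0,0,0,0],[0,0,0,0],[0,0,0,0]]'
python3 -c "
from h import *
go([.4856,-.3402,.052],.197)"
```

```text
time: 3.22
ee_pos: [0.4812, -0.3477, 0.101]
eef_rot: [0.996, 0.093, 0.001, 0.0]
ft_force: [-0.7, 0.1, 1.6]
width: 0.0865
grip_force: 0.0
turn -0.01 shift [ 0.0057 -0.0065  0.049 ] dist 0.05
```

```bash
python3 -m pendant '[[0.006,-0.007,0,-0.01],[0,0,0.025,0],[0,0,0.024,0],[0,0,0,0],[0,0,0,0]]'
python3 -c "
from h import *
go([.4856,-.3402,.052],.197)"
```

```text
time: 3.63
ee_pos: [0.4852, -0.3386, 0.0506]
eef_rot: [0.995, 0.099, -0.001, -0.001]
ft_force: [0.2, -0.1, 0.7]
width: 0.0873
grip_force: 0.0
turn 0.001 shift [ 0.0001  0.0016 -0.0014] dist 0.002
```

Close and lift.

```bash
python3 -m pendant '[[0,0,0,0],[0,0,0,0],[0,0,0,0],[0,0,0,0],[0,0,0,0],[0,0,0,0],[0,0,0,0]]' 0 25
python3 -m pendant '[[0,0,-0.01,0],[0,0,-0.03,0],[0,0,-0.03,0],[0,0,-0.03,0],[0,0,-0.03,0],[0,0,-0.03,0],[0,0,-0.03,0],[0,0,0,0]]'
python3 - <<'E'
from h import *
s=r.read_state(); print(s["ft_force"],s["width"])
go([.52,0.0,.26],.037+np.pi)
i,*C=cam("side"); cv2.imwrite("pics/s2.png",i[:,:,::-1])
E
```

```text
time: 4.22
ee_pos: [0.4853, -0.3395, 0.0507]
eef_rot: [0.995, 0.098, 0.0, 0.0]
ft_force: [0.3, -0.2, 0.0]
width: 0.0485
grip_force: 0.0
time: 4.88
ee_pos: [0.4874, -0.3405, 0.2481]
eef_rot: [0.995, 0.098, 0.004, 0.003]
ft_force: [-0.1, -0.3, 0.6]
width: 0.0016
grip_force: 0.0
[-0.13727823 -0.2894817   0.63001085] 0.0016475782567474632
turn -2.982 shift [-0.0453  0.339  -0.0134] dist 0.342
```

```bash
python3 -m pendant '[[0,0,0,0],[0,0,0,0],[0,0,0,0],[0,0,0,0],[0,0,0,0],[0,0,0,0]]' 0.5
python3 - <<'E'
from fit import *
i,*C=cam("side"); o=min(r.outline_of("tray","side"),key=lambda o:abs(o["bbox"][0]-306)+abs(o["bbox"][1]-159)); print(o["score"],o["bbox"],o["mask"].sum())
print(fit(TRAY,[(o["mask"],C)],[.4914,-.3447,(.2,)]))
go([.4856,-.3395,.0505],.197)
print(r.read_state()["width"])
cv2.imwrite("pics/s3.png",cv2.resize(i[90:230,230:400,::-1],None,fx=3,fy=3))
E
```

```text
time: 5.43
ee_pos: [0.4851, -0.3394, 0.2401]
eef_rot: [0.995, 0.098, -0.0, -0.0]
ft_force: [-0.5, -0.5, 1.1]
width: 0.0332
grip_force: 0.0
0.95 [305.6, 157.7, 49.0, 37.2] 1365
(array([ 0.49040987, -0.3439815 ,  0.19093674]), np.float64(0.04418498168498168))
turn -0.0 shift [0.0004 0.0002 0.1898] dist 0.19
0.03940929684027604
```

View pics/s3.png

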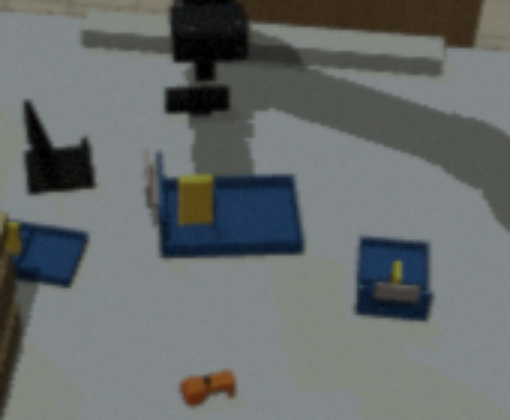

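The tray is unmoved: fin at (195,200) in the crop, gripper above it. Descending again, then closing for long enough.

```bash
python3 -m pendant '[[0,0,0.035,0],[0,0,0.035,0],[0,0,0.035,0],[0,0,0.035,0],[0,0,0.03,0],[0,0,0.02,0],[0,0,0,0],[0,0,0,0]]'
python3 -m pendant '[[0,0,0,0],[0,0,0,0],[0,0,0,0],[0,0,0,0],[0,0,0,0],[0,0,0,0],[0,0,0,0],[0,0,0,0]]' 0 30
python3 -m pendant '[[0,0,0,0],[0,0,0,0]]'
```

```text
time: 6.2
ee_pos: [0.4849, -0.3392, 0.0502]
eef_rot: [0.995, 0.098, -0.001, -0.001]
ft_force: [0.1, -0.7, 0.8]
width: 0.0437
grip_force: 0.0
time: 6.87
ee_pos: [0.4855, -0.3396, 0.051]
eef_rot: [0.995, 0.098, 0.0, 0.0]
ft_force: [-1.3, -0.2, 3.6]
width: 0.0121
grip_force: 30.0
time: 7.03
ee_pos: [0.4855, -0.3396, 0.051]
eef_rot: [0.995, 0.098, 0.0, 0.0]
ft_force: [-1.6, 1.1, 4.5]
width: 0.0116
grip_force: 30.0
```

```bash
python3 -m pendant '[[0,0,-0.01,0],[0,0,-0.03,0],[0,0,-0.035,0],[0,0,-0.035,0],[0,0,-0.035,0],[0,0,-0.035,0],[0,0,-0.025,0],[0,0,0,0]]'
python3 -m pendant '[[0,0,0,-0.06],[0,0,0,-0.12],[0,0,0,-0.12],[0,0,0,-0.12],[0,0,0,-0.12],[0,0,0,-0.12],[0,0,0,-0.12],[0,0,0,-0.12]]'
python3 -m pendant '[[0,0,0,-0.12],[0,0,0,-0.12],[0,0,0,-0.12],[0,0,0,-0.12],[0,0,0,-0.12],[0,0,0,-0.12],[0,0,0,-0.12],[0,0,0,-0.12]]'
python3 -m pendant '[[0,0,0,-0.12],[0,0,0,-0.12],[0,0,0,-0.12],[0,0,0,-0.12],[0,0,0,-0.12],[0,0,0,-0.12],[0,0,0,-0.12],[0,0,0,-0.12]]'
python3 -m pendant '[[0,0,0,-0.1],[0,0,0,0],[0,0,0,0],[0,0,0,0]]'
python3 - <<'E'
from fit import *
print(r.read_state()["width"])
go([.656-.085,0.0,.245],.037+np.pi)
i,*C=cam("side"); cv2.imwrite("pics/s4.png",i[:,:,::-1])
E
```

```text
time: 7.7
ee_pos: [0.487, -0.3403, 0.2619]
eef_rot: [0.995, 0.098, 0.003, 0.003]
ft_force: [0.5, -1.0, -2.6]
width: 0.0117
grip_force: 30.0
time: 8.37
ee_pos: [0.4847, -0.339, 0.2543]
eef_rot: [0.852, 0.524, -0.0, -0.001]
ft_force: [0.1, 0.1, -3.1]
width: 0.0118
grip_force: 30.0
time: 9.03
ee_pos: [0.4846, -0.3391, 0.2543]
eef_rot: [0.514, 0.858, 0.0, -0.001]
ft_force: [0.4, -0.1, -3.3]
width: 0.0116
grip_force: 30.0
time: 9.7
ee_pos: [0.4846, -0.3391, 0.2544]
eef_rot: [0.059, 0.998, 0.001, -0.001]
ft_force: [0.2, 0.5, -3.6]
width: 0.0119
grip_force: 30.0
time: 10.03
ee_pos: [0.485, -0.3393, 0.255]
eef_rot: [0.014, 1.0, 0.0, -0.0]
ft_force: [-0.1, -0.3, -2.7]
width: 0.0125
grip_force: 30.0
0.0125000950177242
turn -0.065 shift [-0.0985  0.3359  0.0101] dist 0.35
```

```bash
python3 -m pendant '[[-0.005,0.02,0,-0.065],[-0.011,0.038,0,0],[-0.011,0.038,0,0],[-0.011,0.038,0,0],[-0.011,0.038,0,0],[-0.011,0.038,0,0],[-0.011,0.038,0,0],[-0.01,0.035,0,0]]'
python3 -m pendant '[[-0.01,0.031,0,0],[-0.007,0.022,0,0],[0,0,0,0],[0,0,0,0],[0,0,0,0]]' - 10
python3 -c "
from h import *
go([.656-.085,0.0,.232],.037+np.pi)
i,*C=cam('side'); cv2.imwrite('pics/s5.png',cv2.resize(i[110:270,150:360,::-1],None,fx=3,fy=3))"
```

```text
time: 10.75
ee_pos: [0.5562, -0.0512, 0.2558]
eef_rot: [-0.019, 1.0, -0.0, 0.0]
ft_force: [1.1, -1.3, -2.4]
width: 0.0118
grip_force: 30.0
time: 11.17
ee_pos: [0.5709, -0.0008, 0.2553]
eef_rot: [-0.019, 1.0, -0.0, -0.0]
ft_force: [-0.3, -0.4, -4.0]
width: 0.0118
grip_force: 10.0
turn 0.002 shift [-0.0002  0.0008  0.0233] dist 0.023
```

View pics/s5.png

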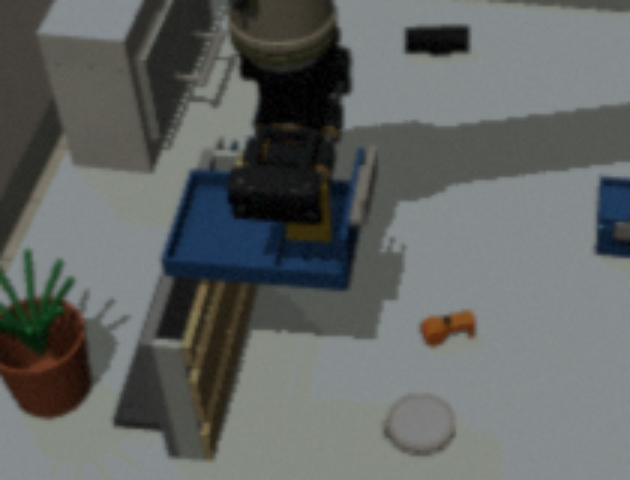

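```bash
python3 -m pendant '[[0,0,0.01,0],[0,0,0.01,0],[0,0,0.005,0],[0,0,0.005,0],[0,0,0.005,0],[0,0,0.005,0],[0,0,0,0]]'
python3 -c "
from h import *
i,*C=cam('side'); cv2.imwrite('pics/s6.png',cv2.resize(i[110:270,150:360,::-1],None,fx=3,fy=3))"
```

```text
time: 11.8
ee_pos: [0.5707, -0.0002, 0.2145]
eef_rot: [-0.02, 1.0, 0.0, -0.0]
ft_force: [0.0, 0.4, -2.8]
width: 0.0119
grip_force: 10.0
```

View pics/s6.png

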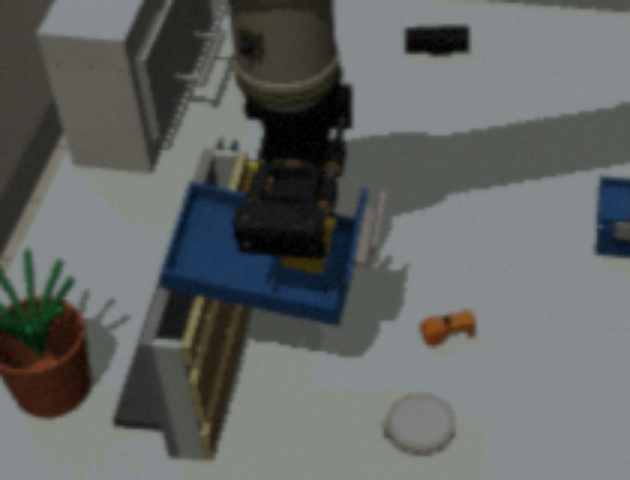

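```bash
python3 -m pendant '[[0,0,0.006,0],[0,0,0.007,0],[0,0,0.007,0],[0,0,0.007,0],[0,0,0.007,0],[0,0,0.005,0],[0,0,0,0],[0,0,0,0]]'
python3 -m pendant '[[0,0,0,0],[0,0,0,0]]' - 50
cat >> fit.py <<'E'
def fit3(obs,psi,G,th0,sg=1):
    """tray held at tray point (xg,60): fit pitch (front up), xg, and world offsets of the grip point"""
    obs=[(cv2.resize(m.astype(np.uint8),None,fx=S,fy=S,interpolation=cv2.INTER_NEAREST),C) for m,C in obs]
    def rend(p,C):
        A=R.from_euler('ZY',[psi,p[0]]).as_matrix(); m=np.zeros((420*S,560*S),np.uint8)
        for b in TRAY:
            q=proj((b-[-.006+p[1],0,.059+p[2]])@A.T+G,C); cv2.fillPoly(m,[cv2.convexHull(((q+.5)*S*16-8).astype(np.int32))],1,shift=4)
        return m
    f=lambda p:sum(np.mean(rend(p,C)!=m)/np.mean(m) for m,C in obs)+100*(p[1]**2+p[2]**2)
    o=minimize(f,[th0,0,0],method='Nelder-Mead',options=dict(initial_simplex=np.array([[th0,0,0],[th0+.2,0,0],[th0,.006,0],[th0,0,.006]]),maxfev=90))
    return o.x,o.fun
def tilt(th0):
    s=r.read_state(); G=np.array(s["ee_pos"])+[0,0,.008]; c=None; ob=[]
    for n in("side",):
        i,*C=cam(n); g=proj(G,C)[0]; l=r.outline_of("tray",n)
        if l:
            o=min(l,key=lambda o:np.hypot(*(np.array(o["bbox"][:2])-g))); print(n,o["score"],o["bbox"],g); ob.append((o["mask"],C))
    x,f=fit3(ob,yaw(),G,th0); print("tilt deg",np.degrees(x[0]),"dx,dz",x[1:],"err",f); return i
E
python3 - <<'E'
from fit import *
cv2.imwrite("pics/s7.png",tilt(.7)[:,:,::-1])
E
```

```text
time: 12.52
ee_pos: [0.5712, -0.0001, 0.1763]
eef_rot: [-0.02, 1.0, 0.0, 0.0]
ft_force: [0.2, -0.2, -4.3]
width: 0.0118
grip_force: 10.0
time: 12.68
ee_pos: [0.5714, -0.0001, 0.1769]
eef_rot: [-0.02, 1.0, -0.0, 0.0]
ft_force: [0.9, -0.4, -3.8]
width: 0.0118
grip_force: 50.0
side 0.61 [243.2, 197.2, 74.9, 60.8] [250.94780687 195.00253696]
tilt deg 39.99751222194954 dx,dz [-0.00636899 -0.00483489] err 0.3456155057432654
```

```bash
cat > plan.py <<'E'
import numpy as np, cv2, heapq
q=2 # px per mm ; image x from -260..60, z from 0..320 mm
W=np.ones((320*q,320*q),np.uint8)
def rect(x0,x1,z0,z1): W[int(z0*q):int(z1*q),int((x0+260)*q):int((x1+260)*q)]=0
for z in((0,46),(70,130),(154,180)): rect(0,8,*z)
rect(34,46,0,180); D=cv2.distanceTransform(W,cv2.DIST_L2,5)/q
def seg(x0,x1,z0,z1):
    x=np.arange(x0,x1+.1,1);z=np.arange(z0,z1+.1,1); X,Z=np.meshgrid(x,z); return np.c_[X.ravel(),Z.ravel()]
T=np.vstack([seg(-125,45,0,4),seg(39,45,0,66),seg(45,60,60,66),seg(55,60,60,91)])-[-6,59]
B=seg(-37.5,37.5,51,90)
def clear(gx,gz,th):
    c,s=np.cos(th),np.sin(th); P=np.c_[T[:,0]*c+T[:,1]*s,-T[:,0]*s+T[:,1]*c]
    P=np.vstack([P,B])+[gx,gz]
    i=np.clip(((P[:,0]+260)*q).round().astype(int),0,639); j=np.clip((P[:,1]*q).round().astype(int),0,639); return D[j,i].min()
if __name__=="__main__":
    ths=np.radians(np.arange(0,42.1,3)); goal=None
    cache={}
    def cl(n):
        if n not in cache: cache[n]=clear(n[0],n[1],np.radians(n[2]))
        return cache[n]
    st=(-52,131,0); print("seat clr",cl(st)); h=[(0,st)]; best={st:0}; prev={}
    while h:
        d,n=heapq.heappop(h)
        if d>best[n]: continue
        if n[0]<=-100 and n[2]==42: break
        for a in(-1,0,1):
            for b in(-1,0,1):
                for t in(-3,0,3):
                    m=(n[0]+a,n[1]+b,n[2]+t)
                    if m==n or not(0<=m[2]<=42) or not -110<=m[0]<=-30 or not 100<=m[1]<=230: continue
                    c=cl(m)
                    if c<=.3: continue
                    nd=d+(abs(a)+abs(b)+abs(t)/3*1.5)*(1+30/c**2)
                    if nd<best.get(m,1e18): best[m]=nd;prev[m]=n;heapq.heappush(h,(nd,m))
    p=[n]
    while p[-1] in prev: p.append(prev[p[-1]])
    print([(*m,round(float(cl(m)),1)) for m in p])
E
python3 plan.py
```

```text
seat clr 1.0
[(-100, 165, 42, 31.4), (-99, 165, 42, 30.4), (-98, 165, 42, 29.4), (-97, 165, 42, 28.4), (-96, 165, 42, 27.4), (-95, 165, 42, 26.4), (-94, 165, 42, 25.4), (-93, 165, 42, 24.4), (-92, 165, 42, 23.4), (-91, 165, 42, 22.4), (-90, 165, 42, 21.4), (-89, 165, 42, 20.5), (-88, 165, 42, 19.7), (-87, 165, 42, 18.9), (-86, 165, 42, 18.1), (-85, 165, 42, 17.3), (-84, 165, 42, 16.5), (-83, 165, 42, 15.7), (-82, 165, 42, 14.9), (-81, 165, 42, 14.1), (-80, 165, 42, 13.3), (-79, 165, 42, 12.7), (-78, 165, 42, 11.9), (-77, 165, 42, 11.2), (-76, 165, 42, 10.6), (-75, 165, 42, 9.9), (-74, 165, 42, 9.1), (-73, 165, 42, 8.5), (-72, 165, 42, 7.9), (-71, 165, 42, 7.3), (-70, 165, 42, 6.9), (-69, 165, 42, 6.5), (-68, 165, 42, 6.3), (-67, 165, 42, 6.1), (-66, 165, 42, 6.0), (-65, 165, 42, 5.8), (-64, 166, 42, 5.0), (-63, 166, 42, 5.0), (-62, 167, 42, 4.0), (-61, 167, 42, 4.0), (-60, 167, 42, 3.8), (-59, 168, 42, 3.0), (-58, 168, 42, 2.9), (-57, 169, 42, 2.8), (-56, 170, 42, 2.9), (-55, 170, 39, 2.2), (-54, 170, 36, 1.8), (-53, 170, 36, 2.5), (-52, 170, 36, 2.5), (-51, 170, 33, 3.2), (-50, 170, 33, 4.0), (-50, 169, 33, 4.5), (-50, 168, 30, 4.3), (-50, 167, 30, 4.9), (-50, 166, 27, 4.2), (-50, 165, 27, 4.7), (-50, 164, 27, 5.1), (-50, 163, 24, 4.7), (-50, 162, 24, 4.9), (-50, 161, 24, 5.4), (-50, 160, 24, 5.4), (-50, 159, 21, 5.4), (-50, 158, 21, 5.8), (-51, 157, 21, 5.4), (-51, 156, 18, 4.7), (-51, 155, 18, 5.1), (-51, 154, 18, 4.9), (-52, 153, 18, 4.7), (-52, 152, 15, 4.1), (-52, 151, 15, 4.3), (-52, 150, 15, 4.6), (-52, 149, 15, 4.3), (-52, 148, 12, 3.7), (-52, 147, 12, 3.5), (-53, 146, 12, 3.5), (-53, 145, 12, 3.5), (-53, 144, 9, 2.7), (-53, 143, 9, 3.0), (-53, 142, 9, 3.0), (-53, 141, 9, 3.0), (-53, 140, 6, 2.5), (-53, 139, 6, 2.5), (-53, 138, 6, 2.5), (-53, 137, 6, 2.0), (-53, 136, 3, 1.5), (-53, 135, 3, 1.5), (-53, 134, 3, 1.5), (-53, 133, 3, 1.5), (-52, 132, 0, 1.0), (-52, 131, 0, 1.0)]
```

```bash
python3 -m pendant '[[0,0,-0.015,0],[0,0,-0.02,0],[0.03,0,0,0],[0.03,0,0,0],[0.025,0,0,0.06],[0,0,0,0.12],[0,0,0,0.12],[0,0,0,0.12]]'
python3 -m pendant '[[0,0,0,0.12],[0,0,0,0.12],[0,0,0,0.12],[0,0,0,0.12],[0,0,0,0.12],[0,0,0,0.12],[0,0,0,0.12],[0,0,0,0.12]]'
python3 -m pendant '[[0,0,0,0.12],[0,0,0,0.12],[0,0,0,0.12],[0,0,0,0.12],[0,0,0,0.12],[0,0,0,0.12],[0,0,0,0.12],[0,0,0,0.12]]'
python3 -m pendant '[[0,0,0,0.12],[0,0,0,0.12],[0,0,0,0.12],[0,0,0,0.12],[0,0,0,0.12],[0,0,0,0.12],[0,0,0.01,0.08],[0,0,0,0]]'
python3 -m pendant '[[0,0,0,0],[0,0,0,0],[0,0,0,0]]'
python3 - <<'E'
from fit import *
i=tilt(.7)
cv2.imwrite("pics/s8.png",cv2.resize(i[90:290,150:400,::-1],None,fx=3,fy=3))
C=[.656,-.004]; c,s=np.cos(.037),np.sin(.037)
for gx in(-.09,-.0708): go([C[0]+gx*c,C[1]+gx*s,.176],.037)
E
```

```text
time: 13.45
ee_pos: [0.4859, -0.0038, 0.2121]
eef_rot: [0.192, 0.981, -0.001, 0.001]
ft_force: [0.3, -0.6, -2.9]
width: 0.0118
grip_force: 50.0
time: 14.12
ee_pos: [0.4862, -0.0034, 0.2118]
eef_rot: [0.623, 0.782, 0.0, 0.0]
ft_force: [0.1, 0.0, -3.7]
width: 0.0116
grip_force: 50.0
time: 14.78
ee_pos: [0.4862, -0.0033, 0.2118]
eef_rot: [0.914, 0.406, 0.0, 0.0]
ft_force: [0.6, 0.2, -2.6]
width: 0.0114
grip_force: 50.0
time: 15.45
ee_pos: [0.4856, -0.0035, 0.2006]
eef_rot: [1.0, 0.019, -0.0, 0.0]
ft_force: [0.4, -0.9, -3.9]
width: 0.0117
grip_force: 50.0
time: 15.7
ee_pos: [0.4863, -0.0034, 0.202]
eef_rot: [1.0, 0.022, 0.0, 0.0]
ft_force: [0.0, 0.2, -2.6]
width: 0.0116
grip_force: 50.0
side 0.75 [289.8, 197.9, 72.9, 61.7] [280.62143675 191.25785603]
tilt deg 41.150664244959735 dx,dz [-0.00502131 -0.00340874] err 0.2636501837738237
turn 0.006 shift [0.0796 0.0068 0.026 ] dist 0.084
turn 0.006 shift [0.0988 0.0068 0.026 ] dist 0.102
```

View pics/s8.png

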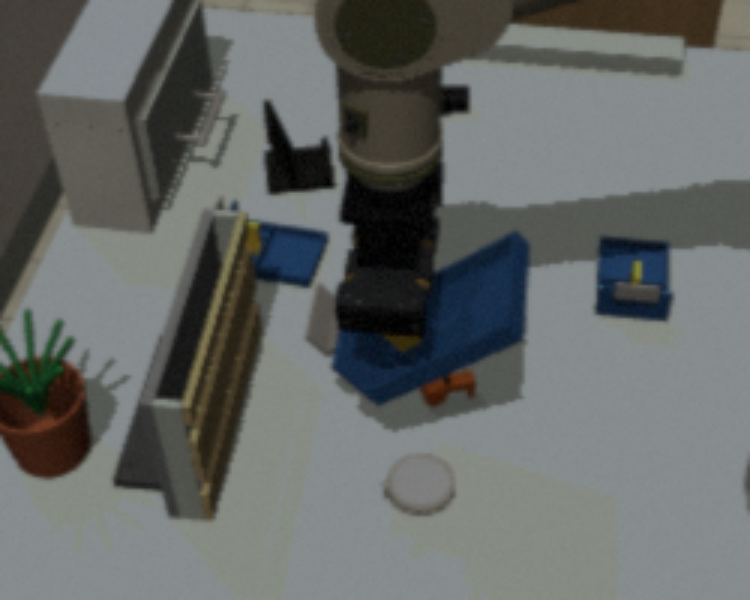

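The tray is held about 41° front up, with its lip at (320,320) in the crop facing the panel. I'll touch the top slat with the flange tip to calibrate x.

```bash
python3 -m pendant '[[0.02,0.002,0.01,0.006],[0.03,0.003,0.016,0],[0.025,0.002,0,0],[0.015,0,0,0],[0,0,0,0],[0,0,0,0],[0,0,0,0]]'
python3 -m pendant '[[0.003,0,0,0],[0,0,0,0]]'
python3 -m pendant '[[0.003,0,0,0],[0,0,0,0]]'
python3 -m pendant '[[0.003,0,0,0],[0,0,0,0]]'
```

```text
time: 16.38
ee_pos: [0.5763, -0.007, 0.1756]
eef_rot: [1.0, 0.018, 0.0, -0.0]
ft_force: [-0.1, 0.3, -2.7]
width: 0.0117
grip_force: 50.0
time: 16.55
ee_pos: [0.5777, -0.0072, 0.1753]
eef_rot: [1.0, 0.018, -0.002, 0.0]
ft_force: [-3.9, 0.1, -6.2]
width: 0.0117
grip_force: 50.0
time: 16.72
ee_pos: [0.578, -0.0072, 0.1747]
eef_rot: [1.0, 0.018, -0.005, 0.001]
ft_force: [-23.0, -1.7, 4.9]
width: 0.0112
grip_force: 50.0
time: 16.88
ee_pos: [0.5786, -0.0072, 0.174]
eef_rot: [1.0, 0.018, -0.008, 0.001]
ft_force: [-32.2, -2.0, 8.3]
width: 0.0116
grip_force: 50.0
```

```bash
python3 -m pendant '[[-0.012,0,0,0],[-0.02,0,0,0],[-0.01,0,0,0],[0,0,0,0],[0,0,0,0],[0,0,0,0]]'
cat > fit4.py <<'E'
from fit import *
HAND=[box(-14,14,-35,35,-19,51),box(-40,40,-97,97,49,330)]
def measure(th0=.7,cams=("side","top")):
    s=r.read_state(); G=np.array(s["ee_pos"])+[0,0,.008]; psi=yaw(); Z=R.from_euler('z',psi).as_matrix()
    for use in [(c,) for c in cams]+[cams]:
        obs=[]
        for n in use:
            i,*C=cam(n); g=proj(G,C)[0]; l=r.outline_of("tray",n)
            if not l: continue
            o=min(l,key=lambda o:np.hypot(*(np.array(o["bbox"][:2])-g))); m=cv2.resize(o["mask"].astype(np.uint8),None,fx=S,fy=S,interpolation=cv2.INTER_NEAREST)
            ok=np.ones_like(m)
            for b in HAND: cv2.fillPoly(ok,[cv2.convexHull(((proj(b@Z.T+G,C)+.5)*S).astype(np.int32))],0)
            hsv=cv2.cvtColor(i,cv2.COLOR_RGB2HSV); 
            if n=="top": # arm (tan/dark) hides parts: only count non-mask pixels that look like the ledge
                led=((hsv[...,1]<60)&(hsv[...,2]>90)).astype(np.uint8); ok&=(cv2.resize(led,None,fx=S,fy=S,interpolation=cv2.INTER_NEAREST)|m)
            obs.append((m,ok,C))
        def f(p):
            A=R.from_euler('ZY',[psi,p[0]]).as_matrix(); e=100*(p[1]**2+p[2]**2+p[3]**2)
            for m,ok,C in obs:
                k=np.zeros_like(m)
                for b in TRAY: cv2.fillPoly(k,[cv2.convexHull(((proj((b-[-.006+p[1],0,.059+p[2]])@A.T+G+[0,p[3],0],C)+.5)*S*16-8).astype(np.int32))],1,shift=4)
                e+=np.mean((k!=m)&(ok>0))/np.mean(m)
            return e
        sx=np.array([th0,0,0,0])+np.vstack([np.zeros(4),np.diag([.15,.006,.006,.005])])
        o=minimize(f,sx[0],method='Nelder-Mead',options=dict(initial_simplex=sx,maxfev=160))
        print(use,"tilt",np.degrees(o.x[0]).round(1),"dx,dz,dy mm",(o.x[1:]*1000).round(1),"err",round(o.fun,3))
E
python3 -c "
from fit4 import *
measure()"
```

```text
time: 17.38
ee_pos: [0.544, -0.0085, 0.1761]
eef_rot: [1.0, 0.018, 0.001, 0.0]
ft_force: [0.3, 1.0, -3.2]
width: 0.0116
grip_force: 50.0
('side',) tilt 40.3 dx,dz,dy mm [-1.5 -6.2  2.1] err 0.05
('top',) tilt 84.3 dx,dz,dy mm [-10.7 -24.4  -8.8] err 1.026
('side', 'top') tilt 84.8 dx,dz,dy mm [ -7.8 -24.1  -0.4] err 1.661
```

```bash
python3 -m pendant '[[0,0,0.012,0],[0.005,0,0.009,0],[0.01,0,0,0],[0,0,0,0],[0,0,0,0]]'
python3 -m pendant '[[0.008,0,0,0],[0.008,0,0,0],[0.008,0,0,0],[0,0,0,0],[0,0,0,0]]'
python3 -m pendant '[[0.003,0,-0.0015,0],[0.003,0,-0.0015,0],[0,0,0,0],[0,0,0,0]]'
```

```text
time: 18.2
ee_pos: [0.5582, -0.0076, 0.1535]
eef_rot: [1.0, 0.018, -0.001, -0.0]
ft_force: [-0.3, 0.1, -3.4]
width: 0.012
grip_force: 50.0
time: 18.62
ee_pos: [0.5826, -0.0068, 0.1544]
eef_rot: [1.0, 0.018, -0.0, -0.0]
ft_force: [0.8, 0.0, -3.8]
width: 0.0117
grip_force: 50.0
time: 18.95
ee_pos: [0.5884, -0.0067, 0.1577]
eef_rot: [1.0, 0.018, 0.0, 0.0]
ft_force: [0.7, 0.2, -3.0]
width: 0.0114
grip_force: 50.0
```

```bash
python3 -m pendant '[[0.002,0,-0.0012,0],[0.002,0,-0.0012,0],[0,0,0,0],[0,0,0,0]]'
python3 -m pendant '[[0.002,0,0,0],[0,0,0,0],[0,0,0,0]]'
```

```text
time: 19.28
ee_pos: [0.5924, -0.0065, 0.16]
eef_rot: [1.0, 0.018, 0.0, 0.0]
ft_force: [-1.0, -0.4, -3.4]
width: 0.0117
grip_force: 50.0
time: 19.53
ee_pos: [0.5929, -0.0066, 0.1599]
eef_rot: [1.0, 0.018, -0.002, 0.0]
ft_force: [-9.2, -0.5, 2.2]
width: 0.011
grip_force: 50.0
```

```bash
python3 -m pendant '[[-0.002,0,0,0],[0,0,-0.0025,0],[0,0,0,0],[0,0,0,0]]'
python3 -m pendant '[[0.002,0,-0.0005,0],[0,0,0,0],[0,0,0,0]]'
python3 -m pendant '[[0.002,0,-0.001,0],[0,0,0,0],[0,0,0,0]]'
```

```text
time: 19.87
ee_pos: [0.5925, -0.0066, 0.1627]
eef_rot: [1.0, 0.018, 0.0, 0.0]
ft_force: [-0.4, -1.3, -4.2]
width: 0.0113
grip_force: 50.0
time: 20.12
ee_pos: [0.5944, -0.0065, 0.1629]
eef_rot: [1.0, 0.018, 0.0, -0.0]
ft_force: [-0.1, 0.3, -3.3]
width: 0.0118
grip_force: 50.0
time: 20.37
ee_pos: [0.596, -0.0065, 0.164]
eef_rot: [1.0, 0.018, -0.0, 0.0]
ft_force: [-3.2, -0.0, -1.8]
width: 0.0117
grip_force: 50.0
```

```bash
python3 -m pendant '[[0,0,-0.002,0],[0.001,0,-0.0005,0],[0,0,0,0],[0,0,0,0]]'
python3 -m pendant '[[0.0015,0,-0.001,0],[0,0,0,0],[0,0,0,0]]'
python3 -m pendant '[[0.0015,0,-0.001,0],[0,0,0,0],[0,0,0,0]]'
```

```text
time: 20.7
ee_pos: [0.5975, -0.0064, 0.1666]
eef_rot: [1.0, 0.018, 0.0, 0.0]
ft_force: [0.4, -1.0, -4.1]
width: 0.012
grip_force: 50.0
time: 20.95
ee_pos: [0.5989, -0.0064, 0.1675]
eef_rot: [1.0, 0.018, 0.0, -0.0]
ft_force: [0.1, 0.4, -3.4]
width: 0.0116
grip_force: 50.0
time: 21.2
ee_pos: [0.6003, -0.0063, 0.1685]
eef_rot: [1.0, 0.018, 0.0, 0.0]
ft_force: [0.4, 0.1, -3.8]
width: 0.0119
grip_force: 50.0
```

```bash
python3 -m pendant '[[0,0,0,0],[0,0,0.003,0],[0,0,0.003,0],[0,0,0.003,0],[0,0,0.003,0],[0,0,0,0],[0,0,0,0]]' - 8
python3 -m pendant '[[0,0,0.003,0],[0,0,0.003,0],[0,0,0.003,0],[0,0,0,0],[0,0,0,0]]'
python3 -c "
from fit4 import *
measure(.4,('side',))"
```

```text
time: 21.78
ee_pos: [0.6001, -0.0063, 0.1561]
eef_rot: [1.0, 0.018, -0.0, 0.0]
ft_force: [0.4, -0.8, -2.7]
width: 0.0121
grip_force: 8.0
time: 22.2
ee_pos: [0.6001, -0.0063, 0.1471]
eef_rot: [1.0, 0.018, -0.0, 0.0]
ft_force: [0.1, -0.5, -3.3]
width: 0.012
grip_force: 8.0
('side',) tilt 21.4 dx,dz,dy mm [-1.9 -4.7  0.4] err 0.052
('side',) tilt 20.7 dx,dz,dy mm [-3.1 -2.1 -2.5] err 0.037
```

```bash
python3 -m pendant '[[0,0,0.003,0],[0,0,0.003,0],[0,0,0.003,0],[-0.0005,0,0.003,0],[0,0,0,0],[0,0,0,0]]'
python3 -m pendant '[[-0.0005,0,0.003,0],[-0.0005,0,0.003,0],[-0.0005,0,0.003,0],[0,0,0,0],[0,0,0,0]]'
python3 -c "
from fit4 import *
measure(.15,('side',))"
```

```text
time: 22.9
ee_pos: [0.5995, -0.0063, 0.1351]
eef_rot: [1.0, 0.018, -0.0, 0.0]
ft_force: [-0.7, -0.4, -3.8]
width: 0.0117
grip_force: 8.0
time: 23.32
ee_pos: [0.5982, -0.0064, 0.1262]
eef_rot: [1.0, 0.018, -0.0, 0.0]
ft_force: [1.0, -0.5, -4.0]
width: 0.0118
grip_force: 8.0
('side',) tilt 2.2 dx,dz,dy mm [-0.9 -2.7 -2.2] err 0.032
('side',) tilt -0.8 dx,dz,dy mm [-0.6 -2.7 -3.9] err 0.061
```

```bash
python3 -m pendant '[[0,0,0.002,0],[0,0,0.002,0],[0,0,0.001,0],[0,0,0,0],[0,0,0,0]]' - 4
python3 -m pendant '[[0,0,0.002,0],[0,0,0,0],[0,0,0,0]]' - 3
python3 -c "
from fit4 import *
measure(.05,('side',))"
```

```text
time: 23.93
ee_pos: [0.5992, -0.0064, 0.1221]
eef_rot: [1.0, 0.018, 0.001, 0.0]
ft_force: [5.6, -0.3, 1.4]
width: 0.0117
grip_force: 4.0
time: 24.18
ee_pos: [0.5983, -0.0064, 0.1195]
eef_rot: [1.0, 0.018, 0.0, 0.0]
ft_force: [3.0, -0.7, 2.0]
width: 0.0125
grip_force: 3.0
('side',) tilt -3.2 dx,dz,dy mm [-3.2 -1.9 -4.3] err 0.039
('side',) tilt -4.0 dx,dz,dy mm [-2.4 -4.8 -3.1] err 0.038
```

```bash
python3 -m pendant '[[0,0,0,0],[0,0,0,0],[0,0,0,0],[0,0,0,0],[0,0,0,0],[0,0,0,0]]' 0.45
python3 -m pendant '[[0,0,-0.005,0],[0,0,-0.015,0],[0,0,-0.03,0],[0,0,-0.03,0],[-0.02,0,-0.03,0],[-0.035,0,-0.01,0],[-0.04,0,0,0],[0,0.04,0,0]]'
python3 -m pendant '[[0,-0.04,0,0],[0,-0.04,0,0],[0,-0.04,0,0],[0,-0.04,0,0],[0,-0.04,0,0],[0,0,0,0],[0,0,0,0],[0,0,0,0]]' 0.6
python3 - <<'E'
from fit import *
s=r.read_state(); print(s["ee_pos"],s["width"])
i,*C=cam("side"); cv2.imwrite("pics/s9.png",cv2.resize(i[100:300,150:400,::-1],None,fx=3,fy=3,interpolation=cv2.INTER_CUBIC))
A0=.037; base=np.array([.656,-.004,0])-.045*np.array([np.cos(A0),np.sin(A0),0])+[0,-.004,.07]
l=r.outline_of("tray","side"); o=min(l,key=lambda o:np.hypot(*(np.array(o["bbox"][:2])-proj(base,C)[0]))); print(o["score"],o["bbox"],proj(base,C))
m=cv2.resize(o["mask"].astype(np.uint8),None,fx=S,fy=S,interpolation=cv2.INTER_NEAREST)
def f(p):
    A=R.from_euler('ZY',[p[3],p[4]]).as_matrix();k=np.zeros_like(m)
    for b in TRAY[:3]: cv2.fillPoly(k,[cv2.convexHull(((proj(b@A.T+p[:3],C)+.5)*S*16-8).astype(np.int32))],1,shift=4)
    return np.mean(k!=m)/np.mean(m)
x0=np.array([*base,A0,0]); q=minimize(f,x0,method='Nelder-Mead',options=dict(initial_simplex=x0+np.vstack([np.zeros(5),np.diag([.006,.006,.006,.05,.08])]),maxfev=250))
print(np.round(q.x-x0,4),q.fun,f(x0))
E
```

```text
time: 24.88
ee_pos: [0.5981, -0.0064, 0.1193]
eef_rot: [1.0, 0.018, -0.0, 0.0]
ft_force: [0.8, 0.3, -0.4]
width: 0.0375
grip_force: 0.0
time: 25.55
ee_pos: [0.4986, -0.0419, 0.24]
eef_rot: [1.0, 0.024, -0.001, 0.001]
ft_force: [1.7, 1.2, -1.1]
width: 0.0391
grip_force: 0.0
time: 26.22
ee_pos: [0.4976, 0.1497, 0.2396]
eef_rot: [1.0, 0.018, 0.0, 0.0]
ft_force: [-0.0, -1.0, 0.5]
width: 0.0523
grip_force: 0.0
[0.49762678 0.14972634 0.23956577] 0.05232532875125414
0.76 [253.2, 212.8, 63.4, 48.9] [[241.37202289 216.8942322 ]]
[-0.002  -0.     -0.0007  0.0114  0.0188] 1.189306358381503 1.2141136801541426
```

View pics/s9.png

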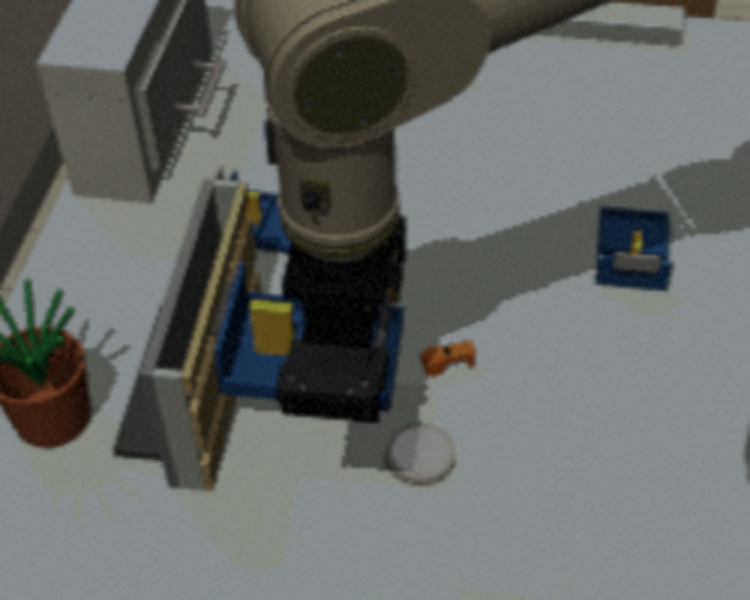

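```bash
python3 -c "
from h import *
go([.5195,.358,.10],.067)"
```

```text
turn -0.033 shift [ 0.0356 -0.2076  0.1393] dist 0.253
```

```bash
python3 -m pendant '[[0.005,-0.03,0,-0.033],[0.006,-0.035,0.016,0],[0.006,-0.034,0.02,0],[0.006,-0.033,0.023,0],[0.006,-0.033,0.023,0],[0.004,-0.025,0.025,0],[0.002,-0.018,0.03,0],[0,0,0,0]]' 0.75
python3 -m pendant '[[0,0,0,0],[0,0,0,0],[0,0,0,0]]'
python3 - <<'E'
from fit import *
go([.5195,.358,.014],.067); print(r.read_state()["width"])
for n in("side","top"):
    i,*C=cam(n); l=r.outline_of("tray",n); t=np.array([.585,-.012,.085]); g=proj(t,C)[0]
    o=min(l,key=lambda o:np.hypot(*(np.array(o["bbox"][:2])-g))); print(n,o["score"],o["bbox"],g)
    m=cv2.resize(o["mask"].astype(np.uint8),None,fx=S,fy=S,interpolation=cv2.INTER_NEAREST)
    x0=np.array([.611,-.01,.07,.037,0])
    def f(p):
        A=R.from_euler('ZY',[p[3],p[4]]).as_matrix();k=np.zeros_like(m)
        for b in TRAY[:3]: cv2.fillPoly(k,[cv2.convexHull(((proj(b@A.T+p[:3],C)+.5)*S*16-8).astype(np.int32))],1,shift=4)
        return np.mean(k!=m)/np.mean(m)+100*(p[2]-.07)**2
    q=minimize(f,x0,method='Nelder-Mead',options=dict(initial_simplex=x0+np.vstack([np.zeros(5),np.diag([.006,.006,.006,.05,.08])]),maxfev=250))
    print(np.round(q.x,4),q.fun,f(x0))
    for o in r.outline_of("key",n)[:3]: print("key",o["score"],np.round(o["bbox"],1),proj([.5195,.358,.005],C))
E
```

```text
time: 26.98
ee_pos: [0.5163, 0.3608, 0.0962]
eef_rot: [0.999, 0.036, -0.004, 0.001]
ft_force: [-1.8, -0.3, 0.0]
width: 0.0651
grip_force: 0.0
time: 27.23
ee_pos: [0.5209, 0.3586, 0.1041]
eef_rot: [0.999, 0.033, 0.001, -0.0]
ft_force: [-0.1, -0.4, -0.1]
width: 0.065
grip_force: 0.0
turn -0.001 shift [-0.0016  0.0005  0.0901] dist 0.09
0.0650249587328104
side 0.6 [244.2, 173.1, 23.6, 19.7] [249.50444723 214.1101602 ]
[ 0.6333 -0.021   0.0513  0.656  -1.3061] 3.921027103758279 7.752141744548286
top 0.81 [269.1, 205.4, 32.1, 48.1] [270.99069411 203.8011891 ]
[ 0.6093 -0.0023  0.07    0.0319  0.0932] 0.04431146694808275 0.15542707629979743
```

```bash
python3 -m pendant '[[-0.002,0,0.02,0],[0,0,0.03,0],[0,0,0.025,0],[0,0,0.012,0],[0,0,0,0],[0,0,0,0],[0,0,0,0]]'
python3 -m pendant '[[0,0,0.003,0],[0,0,0,0],[0,0,0,0],[0,0,0,0],[0,0,0,0],[0,0,0,0],[0,0,0,0],[0,0,0,0]]' 0 20
python3 -m pendant '[[0,0,0,0],[0,0,0,0],[0,0,0,0]]'
python3 - <<'E'
from fit import *
i,*C=cam("side"); l=r.outline_of("tray","side"); print([np.round(o["bbox"]).tolist() for o in l])
hsv=cv2.cvtColor(i,cv2.COLOR_RGB2HSV); blue=((hsv[...,0]>100)&(hsv[...,0]<130)&(hsv[...,1]>110)).astype(np.uint8)
n,lab,st,ce=cv2.connectedComponentsWithStats(blue); print([(st[k].tolist()) for k in range(1,n) if st[k][4]>60])
E
```

```text
time: 28.12
ee_pos: [0.5177, 0.3603, 0.0166]
eef_rot: [0.999, 0.034, 0.001, -0.0]
ft_force: [-0.5, 0.1, 0.3]
width: 0.0655
grip_force: 0.0
time: 28.78
ee_pos: [0.5172, 0.3598, 0.0125]
eef_rot: [0.999, 0.034, 0.0, 0.0]
ft_force: [0.1, -0.4, 1.4]
width: 0.0276
grip_force: 19.9
time: 29.03
ee_pos: [0.5172, 0.3597, 0.0125]
eef_rot: [0.999, 0.034, 0.0, 0.0]
ft_force: [0.7, -0.6, 1.3]
width: 0.0276
grip_force: 19.9
[[238.0, 211.0, 34.0, 45.0], [365.0, 183.0, 28.0, 28.0]]
[[438, 0, 122, 176, 14835], [235, 165, 24, 20, 348], [349, 170, 24, 26, 420], [222, 188, 19, 41, 317]]
```

```bash
python3 -m pendant '[[0,0,-0.01,0],[0,0,-0.03,0],[0,0,-0.035,0],[0,0,-0.035,0],[0,0,-0.035,0],[0,0,-0.035,0],[0,0,-0.01,0.03],[0,0,0,0]]' - 35
python3 - <<'E'
from fit import *
go([.513,-.0085,.19],.037); print(r.read_state()["width"])
E
```

```text
time: 29.8
ee_pos: [0.5181, 0.3612, 0.2067]
eef_rot: [1.0, 0.019, 0.003, -0.002]
ft_force: [-0.9, -0.5, -0.9]
width: 0.0272
grip_force: 34.9
turn 0.0 shift [-0.0189  0.3693  0.0154] dist 0.37
0.027226162370555456
```

```bash
python3 -m pendant '[[-0.001,0.025,0,0],[-0.002,0.04,0,0],[-0.002,0.04,0,0],[-0.002,0.04,0,0],[-0.002,0.04,0,0],[-0.002,0.04,0,0],[-0.002,0.04,0,0],[-0.002,0.04,0,0]]'
python3 -m pendant '[[-0.002,0.035,0,0],[-0.002,0.028,0,0],[0,0,0,0],[0,0,0,0],[0,0,0,0],[0,0,0,0]]'
python3 - <<'E'
from fit import *
go([.513,-.0085,.0885],.037); s=r.read_state(); print(s["width"])
i,*C=cam("top"); l=r.outline_of("tray","top"); print([np.round(o["bbox"]).tolist() for o in l])
E
```

```text
time: 30.47
ee_pos: [0.5129, 0.0523, 0.2014]
eef_rot: [1.0, 0.019, -0.001, 0.0]
ft_force: [1.0, 0.5, -1.3]
width: 0.0275
grip_force: 34.9
time: 30.97
ee_pos: [0.5122, -0.0072, 0.202]
eef_rot: [1.0, 0.021, -0.0, -0.0]
ft_force: [0.1, -0.3, -0.5]
width: 0.0276
grip_force: 34.9
turn 0.004 shift [0.0008 0.0014 0.1135] dist 0.114
0.027556511691581128
[[339.0, 290.0, 32.0, 22.0], [268.0, 207.0, 31.0, 50.0], [327.0, 182.0, 20.0, 35.0]]
```

```bash
python3 -m pendant '[[0,0.001,0.02,0],[0,0,0.03,0],[0,0,0.03,0],[0,0,0.018,0],[0,0,0.006,0],[0,0,0,0],[0,0,0,0],[0,0,0,0]]'
python3 -m pendant '[[0,0,0.003,0],[0,0,0.003,0],[0,0,0,0],[0,0,0,0]]'
```

```text
time: 31.73
ee_pos: [0.5136, -0.0093, 0.0999]
eef_rot: [1.0, 0.02, 0.001, 0.0]
ft_force: [0.3, -0.7, -0.5]
width: 0.0279
grip_force: 34.9
time: 32.07
ee_pos: [0.5125, -0.0097, 0.0925]
eef_rot: [1.0, 0.019, 0.0, 0.0]
ft_force: [0.6, 0.4, -0.6]
width: 0.0274
grip_force: 34.9
```

```bash
python3 -m pendant '[[0,0,0.002,0],[0,0,0.002,0],[0,0,0,0],[0,0,0,0]]'
python3 -m pendant '[[0,0,0.001,0],[0,0,0.001,0],[0,0,0,0],[0,0,0,0]]'
```

```text
time: 32.4
ee_pos: [0.5124, -0.0096, 0.0883]
eef_rot: [1.0, 0.019, -0.0, -0.0]
ft_force: [1.3, 0.0, -1.0]
width: 0.0276
grip_force: 34.9
time: 32.73
ee_pos: [0.5125, -0.0097, 0.0864]
eef_rot: [1.0, 0.019, -0.0, 0.0]
ft_force: [0.2, -0.3, -0.9]
width: 0.0274
grip_force: 34.9
```

```bash
python3 -m pendant '[[0,0,0.001,0],[0,0,0,0],[0,0,0,0]]'
python3 -m pendant '[[0,0,0.001,0],[0,0,0,0],[0,0,0,0]]'
```

```text
time: 32.98
ee_pos: [0.5125, -0.0096, 0.0854]
eef_rot: [1.0, 0.019, 0.0, 0.0]
ft_force: [0.4, -0.1, -0.9]
width: 0.0276
grip_force: 34.9
time: 33.23
ee_pos: [0.5126, -0.0097, 0.0844]
eef_rot: [1.0, 0.019, 0.0, 0.0]
ft_force: [1.0, -0.4, -0.2]
width: 0.0275
grip_force: 34.9
```

```bash
python3 -m pendant '[[0,0,0,0],[0,0,0,0],[0,0,0,0],[0,0,0,0],[0,0,0,0]]' 0.55
python3 -m pendant '[[0,0,-0.01,0],[0,0,-0.02,0],[0,0,-0.03,0],[0,0,-0.035,0],[0,0,-0.035,0],[-0.035,0,-0.02,0],[-0.04,0,0,0],[-0.03,0.02,0,0]]'
python3 -m pendant '[[-0.01,0.035,0,0],[0,0.04,0,0],[0,0.04,0,0],[0,0.04,0,0],[0,0.04,0,0],[0,0.04,0,0],[0,0.03,0,0],[0,0,0,0]]'
python3 -m pendant '[[0,0,0,0],[0,0,0,0]]'
cat > chk.py <<'E'
from fit import *
def run(n,p0):
    i,*C=cam(n); cv2.imwrite(f"pics/end_{n}.png",i[:,:,::-1])
    g=proj([.585,-.008,.085],C)[0]; l=r.outline_of("tray",n)
    o=min(l,key=lambda o:np.hypot(*(np.array(o["bbox"][:2])-g))); print(n,round(o["score"],2),np.round(o["bbox"]))
    m=cv2.resize(o["mask"].astype(np.uint8),None,fx=S,fy=S,interpolation=cv2.INTER_NEAREST)
    for fixed in(0,1):
        def f(p):
            A=R.from_euler('ZY',[.037,p[2]*(1-fixed)]).as_matrix();k=np.zeros_like(m)
            c=np.array([.045,0,.06]); t=np.array([p[0],p[1],.13])
            for b in TRAY[:3]: cv2.fillPoly(k,[cv2.convexHull(((proj((b-c)@A.T+t,C)+.5)*S*16-8).astype(np.int32))],1,shift=4)
            return np.mean(k!=m)/np.mean(m)
        q=minimize(f,p0,method='Nelder-Mead',options=dict(initial_simplex=np.array(p0)+np.vstack([np.zeros(3),np.diag([.006,.006,.08])]),maxfev=150))
        print("lip x,y, pitch deg",np.round(q.x[:2],4),np.degrees(q.x[2]).round(1),"err",round(q.fun,3),"level" if fixed else "")
    for o in r.outline_of("key",n)[:2]: print("key",round(o["score"],2),np.round(o["bbox"],1),"expected",proj([.533,-.008,.079],C).round(1))
run("side",[.654,-.01,0]); run("top",[.654,-.004,0])
E
python3 chk.py
```

```text
time: 33.65
ee_pos: [0.5125, -0.0097, 0.0845]
eef_rot: [1.0, 0.019, 0.0, 0.0]
ft_force: [-0.2, -0.3, -0.2]
width: 0.0465
grip_force: 0.0
time: 34.32
ee_pos: [0.4074, -0.0303, 0.2361]
eef_rot: [1.0, 0.022, 0.001, -0.0]
ft_force: [-0.5, -1.0, -0.5]
width: 0.0479
grip_force: 0.0
time: 34.98
ee_pos: [0.407, -0.3051, 0.2346]
eef_rot: [1.0, 0.016, -0.0, 0.001]
ft_force: [-0.6, -0.4, -0.5]
width: 0.0478
grip_force: 0.0
time: 35.15
ee_pos: [0.4089, -0.2981, 0.2349]
eef_rot: [1.0, 0.02, 0.0, -0.0]
ft_force: [0.2, 0.5, 0.4]
width: 0.0474
grip_force: 0.0
side 0.58 [252. 214.  62.  49.]
lip x,y, pitch deg [ 0.6548 -0.0094] -1.0 err 0.104 
lip x,y, pitch deg [ 0.6553 -0.0083] -3.3 err 0.107 level
key 0.55 [295.1 123.5  23.   14.3] expected [[266.2 218.3]]
key 0.45 [266.2 219.6  24.4  10.4] expected [[266.2 218.3]]
top 0.68 [270. 207.  33.  49.]
lip x,y, pitch deg [ 0.655  -0.0012] -1.0 err 0.123 
lip x,y, pitch deg [ 0.6562 -0.0016] -1.0 err 0.124 level
```

```bash
python3 -c "
from bench import r
print(r.close_job())"
```

```text
the job is handed in; nothing more can be done
None
```

I hung the blue tray near the middle of the top groove, let go of it, then laid the key in its front well and handed the job in at about 35 s. By my camera fits the tray hangs within about 1° of level (front very slightly low) and its back meets the slat's front face within about 1 mm. The side camera shows the key where I meant to put it. I never felt contact with the other things, but I did not re-measure their positions at the end.

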